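Index the worm-driven feed gate one division and run the carrier through it

TASK

Turn the crank of the worm drive clockwise, about three turns, to advance the gate disc one division, until its wide notch stands squarely over the track and a division mark is under the pointer at the top. Then push the carrier along the track through the notch, fully home against the end stop, and leave the gate on its division. Do not disturb the other things on the bench.

Things in the scene. Friction and masses are not known exactly. Their poses are not given: they have to be found in the camera images.
- gate_stand: fixed feed-gate station: dark base 215 mm long, aluminium track, grey bearing frame, upright gate disc across the track. Origin: underside (z = 0) on the track's centre line, in the disc's plane; x runs along the track in the feed direction (away from the robot), y left, z up. The grey frame behind the disc rises to 178 mm and bridges the track 50 mm above the bench
- gate (a joint): angle of the gate disc, rad, driven only by the crank through a 27:1 worm. One division is 0.698 (40 deg). Near 0 (the start) a narrow 16 mm notch is about over the track and the carrier cannot pass; at 0.698 the wide notch (50 mm at the rim, 28 mm deep) stands squarely over it. As the angle grows the disc's bottom moves to +y (left)
- crank (a joint): angle of the crank, rad, counted over whole turns; grows clockwise as seen from above; gate = crank / 27, so the gate stands at its next division at crank = 18.85. It stays where it is left: friction takes 1 to 2 N at the knob. Stops at -25 and 36
- crank_axis (a point): point on the upright crank axis, at the height of the knob's top, 12 mm behind the disc's plane and 52 mm left of the track's centre line, fixed to the station. Keep clear of the lamp tower, a fixed pole over 0.3 m tall that stands behind the station and to its right, at about x = 0.685, y = 0.10
- crank_knob (a point): centre of the top face of the crank's black round knob: upright, 18 mm thick, 38 mm tall, top 230 mm above the bench, 38 mm from the crank axis. The arm and its 24 mm hub lie lower, their tops at most 192 mm above the bench. The knob may be pushed round from its side or gripped; nothing stands above it
- carrier: loose steel slide, 120 mm long (its x, in the feed direction), 34 mm wide, 12 mm high, 0.25 kg, lying in the track before the gate. Origin: centre of its underside. A dark post stands near its rear end, a low brass boss near its front. Home, its front touches the end stop: its origin is then 60 mm before the stop's face (x = -25 mm in the station's frame)
- carrier_post (a point): centre of the top of the carrier's post: 16 mm thick, top 50 mm above the carrier's underside (70 mm above the bench), 50 mm behind the carrier's origin, 38 mm clear height with a 24 mm collar 4 mm high at its foot
- tape_roll: bystander: black tape roll lying flat, 62 mm across, 18 mm high, loose. Origin: centre of its underside
- screw_tin: bystander: round open tin, 62 mm across, 36 mm high, loose. Origin: centre of its underside
- oil_bottle: bystander: small oil bottle with a red pointed cap, 34 mm across, 107 mm tall, loose. Origin: centre of its underside
- bit_case: bystander: black tool-bit case, 119 x 150 x 41 mm, fixed. Origin: centre of its underside
- gate_center (a point): centre of the upright aluminium gate disc, 97 mm above the bench; the disc is 150 mm across, 8 mm thick, its axis along the track, its face towards the robot, with nine black division marks near the rim. A small steel pointer plate sits over its top
- track_stop (a point): middle of the end stop's near face, at track floor height (20 mm above the bench), 35 mm behind the disc's plane. The track runs from here 203 mm back towards the robot, between guide walls 38 mm apart, 6 mm thick, 10 mm higher than the floor

How it is judged:
By the outcome, as a careful person would: the job done as asked, in the order asked, and still so for the second after the job is handed in, with the robot touching nothing.
It also fails if it takes over 70 s, if anything falls off the work surface, if the arm or the gripper's body presses on something with over 40 N, if the wrist force passes 120 N, or if a joint passes its speed limit or range.

ROBOT

A 6-joint arm with a two-finger parallel gripper is mounted at the origin on a cart in front of the work surface, level with it; the furniture and walls round the work are solid. World frame = base frame: x ahead of the robot, y to its left, z up, the work surface at z = 0. Lengths are in m, angles in rad, forces in N, time in s.
With the tool pointing down it reaches from about 0.35 to 0.875 m from the base axis. Payload 4.2 kg.
Tool frame: the origin (TCP) lies at the very end of the fingers, on their centre line; the grasp point (between the pads) lies 19 mm behind it; z points along the fingers, y is the line along which they close (so a half turn about z gives the same grasp; the last joint's range is limited). The gripper opens to 85 mm and grips with 20 to 120 N. Pads are 22 mm wide; open, the fingers measure 114 mm over their backs; the gripper's body (76 mm by 85 mm) begins 54 mm behind the grasp point. The pads swing forward as they close: fully open they stand 13 mm farther back than shut.
Start: joints at [0.259, 0.385, 0.008, 0, -1.194, -0.259], TCP at [0.625, 0, 0.231] pointing down, gripper open.
Joint ranges: [-3.14, 3.14], [-1.21, 2.06], [-1.07, 1.41], [-3.16, 2.05], [-2.99, -0.16], [-3.1, 3.1]. Speed limits (rad/s): [2.79, 2.79, 3.14, 3.14, 3.14, 3.14].

INTERFACE

Orientations are given as [roll, pitch, yaw] about the fixed x, y, z axes, in that order (R = Rz(yaw) Ry(pitch) Rx(roll)).
In Python, from workcell import telemetry, viewer, arm, nets gives the robot as it stands. The module is installed in compiled form; this text tells all that it offers.
- The arm moves only by the tool move_arm, never from a script. Its argument "targets" is a list of rows, each an object of numbers: "dx", "dy", "dz": the shift along the tool's x, y, z in mm; "ax", "ay", "az": the turn, a rotation vector about the tool's x, y, z in degrees; "gripper": the opening, from -1 (shut) to 1 (fully open). A call has 1 to 5 rows; each row is the pose to reach, as a shift and turn from the pose commanded when the call began, along the tool's axes at that moment; what a row does not reach only later rows make up. A row lasts 1/10 s, in which the tool goes at most 50 mm and 8.59 degrees, less where a joint would pass 70% of its speed; a pose out of reach is approached as far as the arm can. A call with a gripper value outside its range is refused whole. The fingers move at their own pace and stop on an object; the grip force is fixed at half the most. Time passes only in rows, so rows that repeat a pose let the fingers close. It gives the time, the measured TCP pose, the force, the opening and the grip force at its end, in the units of the state.
- telemetry.state(): the state, without advancing time (a new reading comes with each control period).
- viewer.grab_frame(name): name is "scene" or "side" or "wrist"; returns a dict with "frame" (420x560x3 uint8, blue, green, red), "depth" (420x560 float32, m along the optical axis (not along the pixel's ray), 0 where there is no reading), "fovy" (degrees; the focal length in pixels is half the picture's height over the tangent of half this angle, whatever the lens; pixels are square), "cx", "cy" (the principal point, pixels), "eye" and "rotation" of the camera in the world. Camera axes: x right, y down, z forward; pixel columns grow to the right and rows downward; lengths in m; the calibration is good to about 2 mm. A picture is of the moment at which its call begins.
- arm.hand_in(): hands the job in; it is judged then, once.
Trained networks look in the newest picture that a camera, given by its name, has taken for a name from the list of things; names that differ only in an ending like _2 or _b are one class to them, and where a whole thing is asked for, a point or a joint stands for the part that bears it (a point fixed in the world has none). Each returns a list of dicts, best first, with "p" (0 to 1); they miss things now and then, are a little off and sometimes report something else, mostly with a low value. They report only what shows in the picture. A call takes as long as a camera call.
- nets.trace(camera, label): "pixels" (420x560 bool, what is visible of it) and "xy" ([column, row] in pixels, amid what is visible of it).
- nets.landmark_of(camera, label): "xy" ([column, row] in pixels: a listed point, or the origin of a listed thing).
The state is a dict: "time": time; "qpos": joint angles; "joint_vel": joint speeds; "joint_torque": joint torques, N m; "ee_pos": TCP position; "ee_rot": TCP orientation; "ft_force": force on the tool from outside, world axes, zero at the start; "ft_torque": the same for the moment, N m; "finger_gap": finger opening in m; "grip_force": force on a finger pad.
Only numpy, scipy, OpenCV 4.12 (cv2) and the standard library are available. Lean on these libraries where they do the work, as an engineer would, in place of code of your own. Each camera call takes 0.05 s, during which the arm holds its last target. There are 200 camera calls.

## Working session

There is one attempt and no reset: what is moved stays moved. The work goes in short steps, Python scripts to look and compute and a tool call to move; the robot and the scene stay as the last step left them, time stands still between calls to the robot, and variables do not carry over. Pictures are saved under pics/ and viewed, at most 13 in all, crops included, and the job is handed in when it is done.

Besides the shell and the picture viewer there is one more tool, called after "Call:" by a JSON object that holds its "fn" and its "kwargs". move_arm: Moves the arm, as the interface text tells. Its arguments: {"type":"object","properties":{"targets":{"type":"array"}},"required":["targets"]}

```bash
mkdir -p pics
cat > h.py <<'E'
import numpy as np, cv2
from workcell import telemetry, viewer, arm, nets
def ray(f,xy):
    fl=f["frame"].shape[0]/2/np.tan(np.radians(f["fovy"])/2)
    return np.array([(xy[0]-f["cx"])/fl,(xy[1]-f["cy"])/fl,1.0])
def atz(f,xy,z):
    d=np.array(f["rotation"])@ray(f,xy); e=np.array(f["eye"]); return e+d*(z-e[2])/d[2]
def atd(f,xy):
    c,r=int(round(xy[0])),int(round(xy[1])); D=f["depth"][max(r-1,0):r+2,max(c-1,0):c+2]; D=D[D>0]
    if not len(D): return None
    return np.array(f["eye"])+np.array(f["rotation"])@ray(f,xy)*np.median(D)
Z=dict(crank_axis=.230,crank_knob=.230,carrier_post=.07,carrier=.02,gate_center=.097,track_stop=.02,gate_stand=0,tape_roll=0,screw_tin=0,oil_bottle=0,bit_case=0)
def look(cam,names):
    f=viewer.grab_frame(cam)
    for n in names:
        for k in nets.landmark_of(cam,n)[:2]:
            d=atd(f,k["xy"]); print(cam,n,round(k["p"],2),np.round(k["xy"],1),"z:",np.round(atz(f,k["xy"],Z[n]),4),"d:",None if d is None else np.round(d,4))
    return f
E
python3 - <<'E'
from h import *
print(telemetry.state())
for c in ("scene","side"):
    f=look(c,Z); cv2.imwrite(f"pics/{c}0.png",f["frame"]); print(c,f["eye"],f["fovy"])
E
```

```text
{'time': 0.0, 'qpos': array([ 2.58628602e-01,  3.85554336e-01,  6.61264716e-03, -4.95588939e-04,
       -1.19400058e+00, -2.58621150e-01]), 'joint_vel': array([-1.26471454e-03, -1.28476966e-03, -7.33888064e-05,  4.27954657e-04,
        1.99526788e-04,  1.74772429e-03]), 'joint_torque': array([-9.55001960e-04, -3.92286408e+01,  1.88399577e+01,  4.18616563e+00,
       -4.72148502e-03,  8.27910434e-07]), 'ee_pos': array([6.24409608e-01, 3.42276396e-05, 2.30218275e-01]), 'ee_rot': array([ 3.13940028e+00, -1.03712957e-04, -1.57097160e+00]), 'ft_force': array([ 0.32211871,  0.24548256, -0.54972822]), 'ft_torque': array([-0.03964078, -0.06276559,  0.02006137]), 'grip_force': 0.0, 'finger_gap': 0.08568546981642916}Traceback (most recent call last):
  File "<stdin>", line 4, in <module>
  File "h.py", line 17, in look
    d=atd(f,k["xy"]); print(cam,n,round(k["p"],2),np.round(k["xy"],1),"z:",np.round(atz(f,k["xy"],Z[n]),4),"d:",None if d is None else np.round(d,4))
                                                                                    ~~~^^^^^^^^^^^^^^^^
  File "h.py", line 7, in atz
    d=np.array(f["rotation"])@ray(f,xy); e=np.array(f["eye"]); return e+d*(z-e[2])/d[2]
                                                                                   ~^^^
IndexError: invalid index to scalar variable.
```

Run:
```python
from h import *
f=viewer.grab_frame("scene")
print({k:v for k,v in f.items() if k not in("frame","depth")}); cv2.imwrite("pics/scene0.png",f["frame"])
print(nets.landmark_of("scene","crank_knob"))
```

```text
{'fovy': 47.338257404061714, 'cx': 280.88602747775684, 'cy': 213.6574124282557, 'eye': array([-0.02269877, -0.99332259,  1.02181743]), 'rotation': array([-2.22486610e+00,  1.63652093e-03, -5.00876427e-01])}
[{'xy': [258.6, 148.7], 'p': 0.4}]
```

View pics/scene0.png

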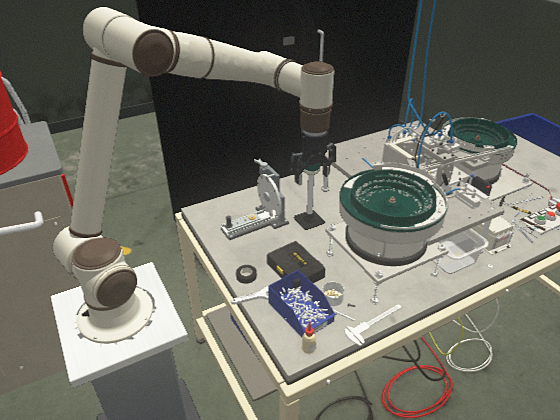

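The scene shows the station at about (260,205), disc at (270,190), lamp pole at (310,195), tape roll at (246,273), bit case (296,260). The rotation is given as roll-pitch-yaw; fixing the helper.

```bash
sed -i 's/np.array(f\["rotation"\])/R(f)/' h.py
cat >> h.py <<'E'
from scipy.spatial.transform import Rotation
def R(f): return Rotation.from_euler("xyz",f["rotation"]).as_matrix()
E
python3 - <<'E'
from h import *
for c in ("scene","side","wrist"):
    f=look(c,Z); cv2.imwrite(f"pics/{c}1.png",f["frame"]); print(c,f["eye"],f["fovy"])
E
```

```text
scene crank_axis 0.63 [265.9 152.4] z: [0.587  0.2248 0.23  ] d: [ 0.7859  0.6223 -0.0284]
scene carrier_post 0.87 [229.6 217.4] z: [0.4173 0.1589 0.07  ] d: [0.4194 0.1646 0.0653]
scene carrier 0.59 [240.1 224.5] z: [0.4555 0.1672 0.02  ] d: [0.4504 0.1549 0.0305]
scene carrier 0.4 [227.  215.8] z: [0.4362 0.2319 0.02  ] d: [0.4126 0.1689 0.0715]
scene gate_center 0.45 [277.5 210.1] z: [0.5547 0.0872 0.097 ] d: [0.5633 0.1032 0.0833]
scene track_stop 0.59 [277.  211.6] z: [0.5972 0.1704 0.02  ] d: [0.5642 0.1085 0.0734]
scene gate_stand 0.73 [267.9 221.9] z: [0.5545 0.1573 0.    ] d: [0.5482 0.1447 0.0112]
scene tape_roll 0.69 [245.1 274.8] z: [ 0.3766 -0.0365  0.    ] d: [ 0.369  -0.0547  0.0195]
scene tape_roll 0.41 [258.6 147.5] z: [0.7556 0.6304 0.    ] d: [0.7512 0.6212 0.0058]
scene screw_tin 0.74 [309.  349.5] z: [ 0.4046 -0.3592  0.    ] d: [ 0.3972 -0.3701  0.0175]
scene screw_tin 0.55 [335.7 299.7] z: [ 0.5594 -0.2507  0.    ] d: [ 0.5459 -0.2678  0.0236]
scene oil_bottle 0.79 [306.2 346.9] z: [ 0.4024 -0.3489  0.    ] d: [ 0.3917 -0.3651  0.0258]
scene bit_case 0.66 [296.
[... 1256 characters left out ...]
88
wrist carrier_post 0.61 [475.1 344.9] z: [0.4171 0.1658 0.07  ] d: [0.4168 0.1662 0.0696]
wrist gate_center 0.62 [333.5 366.5] z: [0.5711 0.1694 0.097 ] d: [0.5746 0.1535 0.1146]
wrist track_stop 0.7 [333.4 367.5] z: [0.556  0.2405 0.02  ] d: [0.5771 0.1432 0.1272]
wrist track_stop 0.64 [297.5 321.2] z: [0.6025 0.1719 0.02  ] d: [0.6033 0.1635 0.0317]
wrist gate_stand 0.94 [320.4 309.3] z: [0.5728 0.1687 0.    ] d: [0.5756 0.1551 0.0203]
wrist tape_roll 0.75 [509.4 139.9] z: [ 0.3788 -0.0404  0.    ] d: [ 3.786e-01 -4.040e-02 -3.000e-04]
wrist bit_case 0.69 [379.   87.7] z: [ 0.5227 -0.0929  0.    ] d: [ 0.5337 -0.0915  0.0399]
wrist [ 0.62567766 -0.07984726  0.37291833] 62.84654736017739
```

View pics/side1.png

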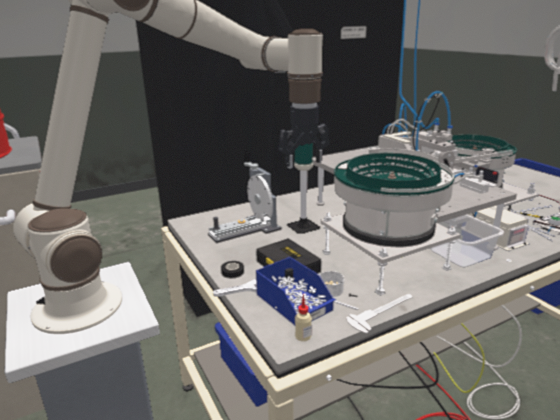

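The side view shows disc at (260,195), post at (216,222), lamp pole at (305,190). Station ≈ (0.571, 0.168), nearly aligned with x. I raise and back off from the pole, and turn the tool so the wrist camera sits on the robot's side.

Call:
{"fn": "move_arm", "kwargs": {"targets": [{"dz":-40,"dy":30,"az":8},{"dz":-80,"dy":70,"az":16},{"dz":-100,"dy":110,"az":24},{"dz":-100,"dy":140,"az":32},{"dz":-100,"dy":140,"az":40}]}}

```text
validation failed for argument at $.ta...
```

Call:
{"fn": "move_arm", "kwargs": {"targets": [{"az":8.5},{"az":17},{"az":25.5},{"az":34},{"az":42.5}]}}

```text
validation failed for argument at $.ta...
```

Call:
{"fn": "move_arm", "kwargs": {"targets": [{"az":7.5},{"az":7.5}]}}

```text
validation failed for argument at $.ta...
```

Call:
{"fn": "move_arm", "kwargs": {"targets": [{"dx":0,"dy":30,"dz":-40,"ax":0,"ay":0,"az":8,"gripper":1},{"dx":0,"dy":70,"dz":-80,"ax":0,"ay":0,"az":16,"gripper":1},{"dx":0,"dy":110,"dz":-100,"ax":0,"ay":0,"az":24,"gripper":1},{"dx":0,"dy":140,"dz":-100,"ax":0,"ay":0,"az":32,"gripper":1},{"dx":0,"dy":140,"dz":-100,"ax":0,"ay":0,"az":40,"gripper":1}]}}

```text
time: 2.5
ee_pos: [0.4821, -0.0003, 0.3338]
ee_rot: [-3.14, 0.004, -2.274]
ft_force: [1.3, -0.6, 0.1]
finger_gap: 0.0853
grip_force: 0.0
```

Call:
{"fn": "move_arm", "kwargs": {"targets": [{"dx":-25,"dy":20,"dz":0,"ax":0,"ay":0,"az":8.5,"gripper":1},{"dx":-55,"dy":45,"dz":0,"ax":0,"ay":0,"az":17,"gripper":1},{"dx":-85,"dy":70,"dz":0,"ax":0,"ay":0,"az":25.5,"gripper":1},{"dx":-115,"dy":95,"dz":0,"ax":0,"ay":0,"az":34,"gripper":1},{"dx":-146,"dy":122,"dz":0,"ax":0,"ay":0,"az":42.5,"gripper":1}]}}

```text
time: 3.0
ee_pos: [0.4851, 0.1917, 0.3317]
ee_rot: [3.141, 0.001, -3.016]
ft_force: [-0.5, -0.4, 0.5]
finger_gap: 0.0858
grip_force: 0.0
```

Call:
{"fn": "move_arm", "kwargs": {"targets": [{"dx":0,"dy":0,"dz":0,"ax":0,"ay":0,"az":7.5,"gripper":1},{"dx":0,"dy":0,"dz":0,"ax":0,"ay":0,"az":7.5,"gripper":1},{"dx":0,"dy":0,"dz":0,"ax":0,"ay":0,"az":7.5,"gripper":1}]}}

```text
time: 3.3
ee_pos: [0.4853, 0.1901, 0.3314]
ee_rot: [-3.142, 0.0, -3.138]
ft_force: [-0.3, -1.0, 0.7]
finger_gap: 0.085
grip_force: 0.0
```

Run:
```python
from h import *
s=telemetry.state(); print(s["time"],s["ee_pos"],s["ee_rot"],s["qpos"])
f=look("wrist",["crank_axis","crank_knob","carrier_post","carrier","gate_center","track_stop","gate_stand"]); cv2.imwrite("pics/w2.png",f["frame"]); print(f["eye"],f["rotation"])
for t in nets.trace("wrist","crank_knob")[:2]: print(t["p"],t["xy"],t["pixels"].sum(),atz(f,t["xy"],.23))
```

```text
3.3 [0.48529699 0.1900905  0.33137977] [-3.14157757e+00  3.64940508e-05 -3.13779077e+00] [ 6.84971224e-01  1.49306984e-01 -6.60594113e-02  3.55146036e-05
 -1.35541108e+00 -2.25197326e+00]
wrist crank_axis 0.89 [321.7 318.9] z: [0.5772 0.2255 0.23  ] d: [ 0.739   0.2603 -0.001 ]
wrist crank_knob 0.78 [363.2 313.9] z: [0.5723 0.2594 0.23  ] d: [ 0.7294  0.3264 -0.0009]
wrist carrier_post 0.88 [258.3 112. ] z: [0.4178 0.1668 0.07  ] d: [0.4178 0.1668 0.069 ]
wrist carrier 0.96 [261.6 149. ] z: [0.4655 0.1677 0.02  ] d: [0.4641 0.1682 0.0309]
wrist gate_center 0.69 [261.3 244.6] z: [0.5678 0.1697 0.097 ] d: [0.5618 0.1704 0.1109]
wrist track_stop 0.22 [262.5 148.1] z: [0.4643 0.1689 0.02  ] d: [0.4629 0.1694 0.0312]
wrist gate_stand 0.89 [262.8 217.7] z: [0.567  0.1674 0.    ] d: [0.5605 0.1682 0.0191]
[0.40689664 0.18898679 0.47297551] [ 2.82882839e+00 -1.05314810e-03  1.57410439e+00]
0.67 [264.8, 248.3] 5682 [0.51395777 0.17915394 0.23      ]
0.64 [337.6, 291.2] 1493 [0.55119546 0.23720953 0.23      ]
```

View pics/w2.png

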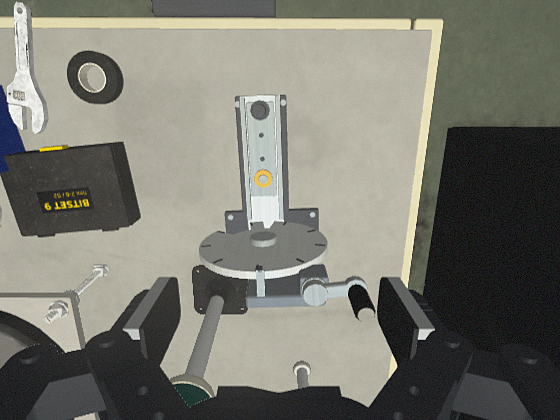

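The wrist picture shows the knob top near (366,315), hub (314,288), disc (263,245), carrier post (260,108), lamp pole (205,340). Refine with the depth cloud.

```bash
cat >> h.py <<'E'
def cloud(f):
    v,u=np.mgrid[:420,:560]; fl=210/np.tan(np.radians(f["fovy"])/2)
    r=np.stack([(u-f["cx"])/fl,(v-f["cy"])/fl,np.ones(u.shape)],-1)
    P=f["depth"][...,None]*r@R(f).T+np.array(f["eye"]); P[f["depth"]==0]=np.nan; return P
E
python3 - <<'E'
from h import *
f=viewer.grab_frame("wrist"); P=cloud(f).reshape(-1,3)
def rep(n,lo,hi):
    Q=P[np.all((P>lo)&(P<hi),1)]; print(n,len(Q),*( (np.round(np.median(Q,0),4),np.round(np.percentile(Q,3,0),4),np.round(np.percentile(Q,97,0),4)) if len(Q) else ()))
rep("knobtop",[.54,.2,.224],[.63,.3,.240])
rep("knob",[.54,.2,.196],[.63,.3,.240])
rep("arm",[.54,.2,.182],[.63,.3,.196])
rep("disc top",[.54,.13,.150],[.60,.2,.175])
rep("pointer",[.54,.13,.172],[.60,.2,.2])
rep("post",[.39,.14,.062],[.44,.2,.08])
rep("trackwallsfar",[.5,.12,.026],[.54,.2,.034])
rep("trackwallsnear",[.41,.12,.026],[.43,.2,.034])
E
```

```text
knobtop 139 [0.5685 0.2584 0.2267] [0.5655 0.2535 0.2243] [0.5781 0.2693 0.2291]
knob 496 [0.567  0.2585 0.2166] [0.5649 0.2532 0.1978] [0.575  0.2685 0.2286]
arm 1054 [0.5731 0.234  0.1896] [0.5641 0.2144 0.1831] [0.5871 0.2676 0.1923]
disc top 1425 [0.5682 0.1737 0.1644] [0.5636 0.1338 0.1508] [0.5896 0.1982 0.1743]
pointer 756 [0.5902 0.1744 0.1764] [0.5621 0.1594 0.1729] [0.5992 0.1981 0.178 ]
post 156 [0.4168 0.1666 0.0689] [0.4104 0.1599 0.0674] [0.4233 0.1733 0.0704]
trackwallsfar 608 [0.5177 0.1706 0.0302] [0.5016 0.1464 0.0279] [0.5375 0.1945 0.0324]
trackwallsnear 390 [0.4214 0.1687 0.0303] [0.4107 0.1424 0.0275] [0.4297 0.1904 0.0331]
```

Call:
{"fn": "move_arm", "kwargs": {"targets": [{"dx":-44,"dy":35,"dz":0,"ax":0,"ay":0,"az":0,"gripper":1},{"dx":-88,"dy":70.5,"dz":20,"ax":0,"ay":0,"az":0,"gripper":1},{"dx":-88,"dy":70.5,"dz":60,"ax":0,"ay":0,"az":0,"gripper":1},{"dx":-88,"dy":70.5,"dz":100,"ax":0,"ay":0,"az":0,"gripper":1},{"dx":-88,"dy":70.5,"dz":131,"ax":0,"ay":0,"az":0,"gripper":1}]}}

```text
time: 4.3
ee_pos: [0.5727, 0.2607, 0.1967]
ee_rot: [-3.14, -0.003, -3.141]
ft_force: [0.5, 0.3, 0.4]
finger_gap: 0.085
grip_force: 0.0
```

Call:
{"fn": "move_arm", "kwargs": {"targets": [{"dx":0,"dy":0,"dz":0,"ax":0,"ay":0,"az":0,"gripper":0},{"dx":0,"dy":0,"dz":0,"ax":0,"ay":0,"az":0,"gripper":-0.2},{"dx":0,"dy":0,"dz":0,"ax":0,"ay":0,"az":0,"gripper":-0.4},{"dx":0,"dy":0,"dz":0,"ax":0,"ay":0,"az":0,"gripper":-0.4},{"dx":0,"dy":0,"dz":0,"ax":0,"ay":0,"az":0,"gripper":-0.4}]}}

```text
time: 4.8
ee_pos: [0.5738, 0.2613, 0.2022]
ee_rot: [3.14, 0.003, -3.14]
ft_force: [0.1, 0.2, -0.7]
finger_gap: 0.0257
grip_force: 0.0
```

Run:
```python
from h import *
s=telemetry.state(); print(s["time"],s["ee_pos"],s["finger_gap"],s["ft_force"])
f=look("wrist",["crank_axis","crank_knob"]); cv2.imwrite("pics/w3.png",f["frame"])
```

```text
4.8 [0.57382562 0.26125002 0.20222147] 0.02573319506119577 [ 0.07644616  0.1870031  -0.70924588]
wrist crank_knob 0.7 [282.3 313.4] z: [0.5727 0.262  0.23  ] d: [ 0.7305  0.2659 -0.001 ]
```

View pics/w3.png

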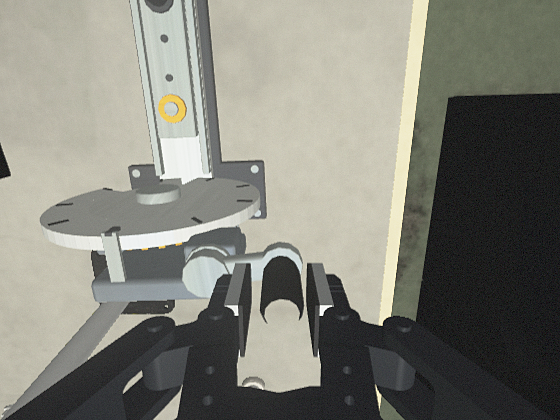

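Knob is centred between the pads at (282,300). Close, then a first slow quarter turn.

Call:
{"fn": "move_arm", "kwargs": {"targets": [{"dx":0,"dy":0,"dz":0,"ax":0,"ay":0,"az":0,"gripper":-1},{"dx":0,"dy":0,"dz":0,"ax":0,"ay":0,"az":0,"gripper":-1},{"dx":0,"dy":0,"dz":0,"ax":0,"ay":0,"az":0,"gripper":-1}]}}

```text
time: 5.25
ee_pos: [0.5738, 0.2624, 0.2012]
ee_rot: [3.139, 0.002, -3.14]
ft_force: [-0.8, 5.4, 3.2]
finger_gap: 0.0164
grip_force: 58.7
```

Call:
{"fn": "move_arm", "kwargs": {"targets": [{"dx":-12,"dy":-0.5,"dz":0,"ax":0,"ay":0,"az":0,"gripper":-1},{"dx":-23,"dy":-4.5,"dz":0,"ax":0,"ay":0,"az":0,"gripper":-1},{"dx":-32.5,"dy":-12,"dz":0,"ax":0,"ay":0,"az":0,"gripper":-1},{"dx":-39,"dy":-21.5,"dz":0,"ax":0,"ay":0,"az":0,"gripper":-1},{"dx":-42.5,"dy":-33,"dz":0,"ax":0,"ay":0,"az":0,"gripper":-1}]}}

```text
time: 5.75
ee_pos: [0.6237, 0.2392, 0.2015]
ee_rot: [3.119, 0.023, -3.14]
ft_force: [21.4, 26.5, -11.2]
finger_gap: 0.0158
grip_force: 58.5
```

Run:
```python
from h import *
s=telemetry.state(); print(s["time"],s["ee_pos"],s["finger_gap"],s["ft_force"],s["ft_torque"])
f=look("wrist",["crank_axis","crank_knob"]); P=cloud(f).reshape(-1,3)
Q=P[np.all((P>[.55,.18,.205])&(P<[.65,.30,.24]),1)]; print(len(Q),np.median(Q,0))
cv2.imwrite("pics/w4.png",f["frame"])
```

```text
5.75 [0.62371048 0.23917539 0.20146202] 0.0157972250142375 [ 21.4365999   26.48885911 -11.20633665] [ 7.02756161 -6.0882501  -0.75374543]
wrist crank_axis 0.65 [237.3 208.4] z: [0.5791 0.2237 0.23  ] d: [0.5967 0.2184 0.1773]
wrist crank_knob 0.94 [278.7 293.3] z: [0.6126 0.2379 0.23  ] d: [ 0.7594  0.2438 -0.0013]
4679 [0.61312118 0.23773624 0.22496713]
```

View pics/w4.png

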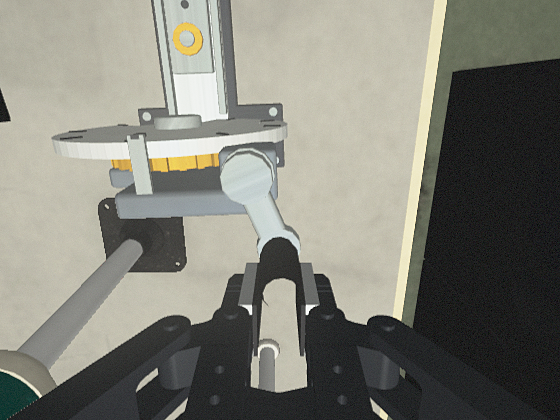

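Rigid gripping loads the arm (34 N, 10 mm of slip), so gripping with fixed orientation is poor. I'll release and instead push the knob round with closed fingers trailing behind it on the concentric circle, which only needs 1–2 N.

Call:
{"fn": "move_arm", "kwargs": {"targets": [{"dx":0,"dy":0,"dz":0,"ax":0,"ay":0,"az":0,"gripper":0.5},{"dx":0,"dy":0,"dz":0,"ax":0,"ay":0,"az":0,"gripper":0.5},{"dx":0,"dy":0,"dz":-20,"ax":0,"ay":0,"az":0,"gripper":0.5},{"dx":0,"dy":0,"dz":-55,"ax":0,"ay":0,"az":0,"gripper":0.5},{"dx":0,"dy":0,"dz":-55,"ax":0,"ay":0,"az":0,"gripper":-1}]}}

```text
time: 6.4
ee_pos: [0.6176, 0.2274, 0.2608]
ee_rot: [3.14, 0.008, -3.14]
ft_force: [-0.1, 1.0, 0.7]
finger_gap: 0.0511
grip_force: 0.0
```

Call:
{"fn": "move_arm", "kwargs": {"targets": [{"dx":37,"dy":33,"dz":0,"ax":0,"ay":0,"az":0,"gripper":-1},{"dx":37,"dy":33,"dz":0,"ax":0,"ay":0,"az":0,"gripper":-1},{"dx":37,"dy":33,"dz":0,"ax":0,"ay":0,"az":0,"gripper":-1},{"dx":37,"dy":33,"dz":0,"ax":0,"ay":0,"az":0,"gripper":-1}]}}

```text
time: 6.8
ee_pos: [0.5788, 0.2601, 0.2551]
ee_rot: [-3.141, -0.001, -3.141]
ft_force: [0.0, -0.3, -0.1]
finger_gap: -0.0001
grip_force: 0.0
```

Run:
```python
from h import *
s=telemetry.state(); print(s["time"],s["ee_pos"],s["ee_rot"],s["finger_gap"],s["ft_force"],s["ft_torque"])
f=look("wrist",["crank_axis","crank_knob"]); P=cloud(f).reshape(-1,3)
cv2.imwrite("pics/w5.png",f["frame"])
```

```text
6.8 [0.57875607 0.26005322 0.25506719] [-3.14053870e+00 -7.11135169e-04 -3.14083109e+00] -0.00010265301889862855 [ 0.00886045 -0.32767063 -0.1252701 ] [-0.03208115  0.00957319  0.02017182]
wrist crank_axis 0.67 [214.1 255.6] z: [0.578  0.2253 0.23  ] d: [ 0.6856  0.178  -0.0014]
wrist crank_knob 0.92 [232.8 315.7] z: [0.6151 0.2337 0.23  ] d: [ 0.7741  0.1981 -0.0013]
```

View pics/w5.png

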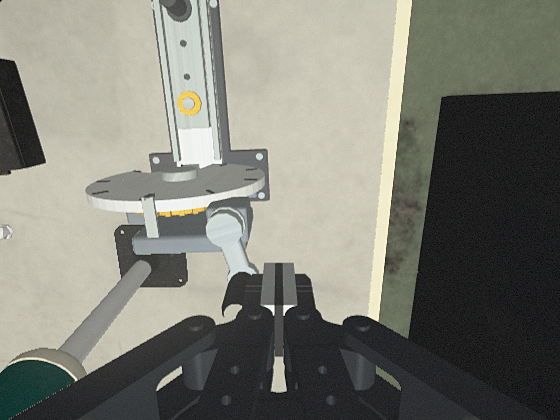

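The closed fingers stand at (280,285), knob ahead of them clockwise at (235,300), axis hub at (226,222). Lower and push half a turn.

Call:
{"fn": "move_arm", "kwargs": {"targets": [{"dx":0,"dy":1,"dz":30,"ax":0,"ay":0,"az":0,"gripper":-1},{"dx":0,"dy":1,"dz":52,"ax":0,"ay":0,"az":0,"gripper":-1},{"dx":0,"dy":1,"dz":52,"ax":0,"ay":0,"az":0,"gripper":-1}]}}

```text
time: 7.25
ee_pos: [0.5772, 0.2602, 0.1993]
ee_rot: [-3.137, -0.007, 3.141]
ft_force: [0.6, -0.1, -0.8]
finger_gap: 0.0002
grip_force: 0.0
```

Call:
{"fn": "move_arm", "kwargs": {"targets": [{"dx":-22,"dy":-7.5,"dz":0,"ax":0,"ay":0,"az":0,"gripper":-1},{"dx":-36,"dy":-26.5,"dz":0,"ax":0,"ay":0,"az":0,"gripper":-1},{"dx":-36,"dy":-49.5,"dz":0,"ax":0,"ay":0,"az":0,"gripper":-1},{"dx":-22,"dy":-68.5,"dz":0,"ax":0,"ay":0,"az":0,"gripper":-1},{"dx":0,"dy":-76,"dz":0,"ax":0,"ay":0,"az":0,"gripper":-1}]}}

```text
time: 7.75
ee_pos: [0.5812, 0.185, 0.2047]
ee_rot: [3.14, 0.005, 3.14]
ft_force: [2.6, 3.1, 1.2]
finger_gap: 0.0004
grip_force: 1.4
```

Run:
```python
from h import *
s=telemetry.state(); print(s["time"],s["ee_pos"],s["ee_rot"],s["ft_force"])
f=look("wrist",["crank_axis","crank_knob"])
for c in("wrist","scene"):
    f=look(c,["crank_knob"]); cv2.imwrite(f"pics/{c}6.png",f["frame"])
```

```text
7.75 [0.58122215 0.18500677 0.20468558] [3.13980485 0.0047656  3.14036019] [2.55464303 3.07991833 1.17716819]
wrist crank_knob 0.68 [290.5 263.7] z: [0.5601 0.1888 0.23  ] d: [0.5708 0.1897 0.2086]
scene crank_knob 0.66 [263.6 159.3] z: [0.5606 0.1897 0.23  ] d: [ 0.7725  0.6194 -0.0576]
scene crank_knob 0.23 [307.5 348.5] z: [ 0.307  -0.4985  0.23  ] d: [ 0.3924 -0.3703  0.025 ]
```

Works at about 4 N. Four more half turns.

Call:
{"fn": "move_arm", "kwargs": {"targets": [{"dx":22,"dy":7.5,"dz":0,"ax":0,"ay":0,"az":0,"gripper":-1},{"dx":36,"dy":26.5,"dz":0,"ax":0,"ay":0,"az":0,"gripper":-1},{"dx":36,"dy":49.5,"dz":0,"ax":0,"ay":0,"az":0,"gripper":-1},{"dx":22,"dy":68.5,"dz":0,"ax":0,"ay":0,"az":0,"gripper":-1},{"dx":0,"dy":76,"dz":0,"ax":0,"ay":0,"az":0,"gripper":-1}]}}

```text
time: 8.6
ee_pos: [0.5778, 0.263, 0.203]
ee_rot: [-3.139, -0.003, -3.138]
ft_force: [-2.4, -1.9, 0.2]
finger_gap: -0.0
grip_force: 1.6
```

Call:
{"fn": "move_arm", "kwargs": {"targets": [{"dx":-22,"dy":-7.5,"dz":0,"ax":0,"ay":0,"az":0,"gripper":-1},{"dx":-36,"dy":-26.5,"dz":0,"ax":0,"ay":0,"az":0,"gripper":-1},{"dx":-36,"dy":-49.5,"dz":0,"ax":0,"ay":0,"az":0,"gripper":-1},{"dx":-22,"dy":-68.5,"dz":0,"ax":0,"ay":0,"az":0,"gripper":-1},{"dx":0,"dy":-76,"dz":0,"ax":0,"ay":0,"az":0,"gripper":-1}]}}

```text
time: 9.1
ee_pos: [0.5808, 0.1856, 0.2027]
ee_rot: [3.141, 0.002, 3.141]
ft_force: [2.4, 3.3, -0.2]
finger_gap: -0.0
grip_force: 1.4
```

Call:
{"fn": "move_arm", "kwargs": {"targets": [{"dx":22,"dy":7.5,"dz":0,"ax":0,"ay":0,"az":0,"gripper":-1},{"dx":36,"dy":26.5,"dz":0,"ax":0,"ay":0,"az":0,"gripper":-1},{"dx":36,"dy":49.5,"dz":0,"ax":0,"ay":0,"az":0,"gripper":-1},{"dx":22,"dy":68.5,"dz":0,"ax":0,"ay":0,"az":0,"gripper":-1},{"dx":0,"dy":76,"dz":0,"ax":0,"ay":0,"az":0,"gripper":-1}]}}

```text
time: 9.6
ee_pos: [0.5777, 0.2629, 0.203]
ee_rot: [-3.139, -0.003, -3.138]
ft_force: [-3.3, -2.0, 1.3]
finger_gap: -0.0001
grip_force: 1.6
```

Call:
{"fn": "move_arm", "kwargs": {"targets": [{"dx":-22,"dy":-7.5,"dz":0,"ax":0,"ay":0,"az":0,"gripper":-1},{"dx":-36,"dy":-26.5,"dz":0,"ax":0,"ay":0,"az":0,"gripper":-1},{"dx":-36,"dy":-49.5,"dz":0,"ax":0,"ay":0,"az":0,"gripper":-1},{"dx":-22,"dy":-68.5,"dz":0,"ax":0,"ay":0,"az":0,"gripper":-1},{"dx":0,"dy":-76,"dz":0,"ax":0,"ay":0,"az":0,"gripper":-1}]}}

```text
time: 10.1
ee_pos: [0.5808, 0.1856, 0.2027]
ee_rot: [3.141, 0.002, 3.141]
ft_force: [2.7, 2.4, 0.9]
finger_gap: -0.0002
grip_force: 1.4
```

Run:
```python
from h import *
s=telemetry.state(); print(s["time"],s["ee_pos"],s["ft_force"])
f=look("wrist",["crank_axis","crank_knob"])
I=f["frame"]; cv2.imwrite("pics/w7.png",cv2.resize(I[60:360,60:460],None,fx=2,fy=2,interpolation=cv2.INTER_CUBIC))
```

```text
10.1 [0.58076416 0.18559976 0.2026978 ] [2.70777692 2.38407869 0.93327139]
wrist crank_axis 0.61 [263.4 170.5] z: [0.5242 0.1799 0.23  ] d: [0.5652 0.171  0.0191]
wrist crank_knob 0.93 [290.5 271.1] z: [0.5618 0.1894 0.23  ] d: [0.5704 0.19   0.2137]
```

View pics/w7.png

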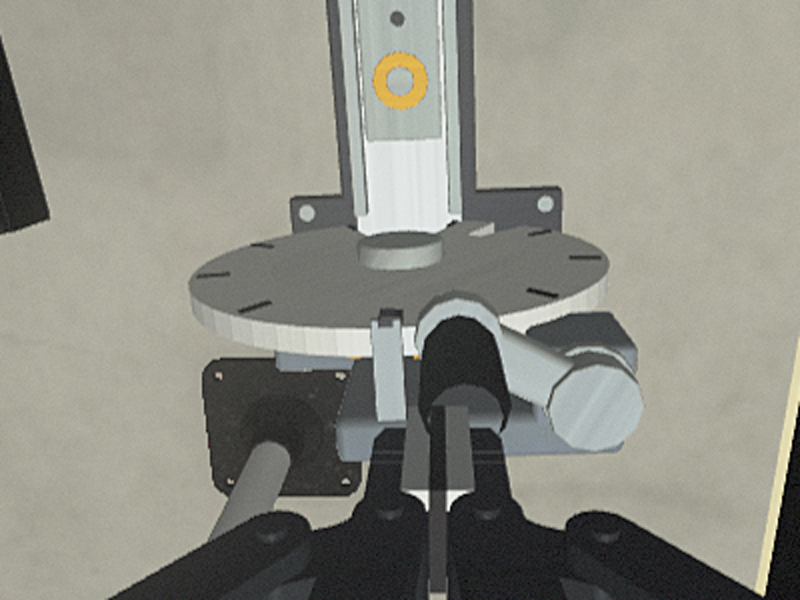

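Picture shows a mark nearly at the pointer (390,315 in the crop) and the knob at (460,370). Push three more steps, then back off and look at the disc from the front.

Call:
{"fn": "move_arm", "kwargs": {"targets": [{"dx":22,"dy":7.5,"dz":0,"ax":0,"ay":0,"az":0,"gripper":-1},{"dx":36,"dy":26.5,"dz":0,"ax":0,"ay":0,"az":0,"gripper":-1},{"dx":36,"dy":49.5,"dz":0,"ax":0,"ay":0,"az":0,"gripper":-1},{"dx":36,"dy":49.5,"dz":0,"ax":0,"ay":0,"az":0,"gripper":-1}]}}

```text
time: 10.65
ee_pos: [0.5435, 0.2378, 0.2031]
ee_rot: [-3.141, 0.0, -3.138]
ft_force: [-0.0, -0.6, -0.3]
finger_gap: -0.0001
grip_force: 0.0
```

Call:
{"fn": "move_arm", "kwargs": {"targets": [{"dx":5,"dy":-12,"dz":0,"ax":0,"ay":0,"az":0,"gripper":-1},{"dx":5,"dy":-12,"dz":-40,"ax":0,"ay":0,"az":0,"gripper":-1},{"dx":30,"dy":-30,"dz":-80,"ax":0,"ay":0,"az":0,"gripper":-1},{"dx":75,"dy":-50,"dz":-80,"ax":0,"ay":0,"az":0,"gripper":-1},{"dx":120,"dy":-63,"dz":-80,"ax":0,"ay":0,"az":0,"gripper":-1}]}}

```text
time: 11.15
ee_pos: [0.4221, 0.1704, 0.2839]
ee_rot: [3.14, 0.001, 3.14]
ft_force: [-1.0, -0.0, 0.5]
finger_gap: -0.0001
grip_force: 0.0
```

Call:
{"fn": "move_arm", "kwargs": {"targets": [{"dx":0,"dy":0,"dz":0,"ax":0,"ay":0,"az":0,"gripper":-1},{"dx":0,"dy":0,"dz":0,"ax":0,"ay":0,"az":0,"gripper":-1}]}}

```text
time: 11.35
ee_pos: [0.4223, 0.171, 0.2841]
ee_rot: [3.141, 0.001, -3.141]
ft_force: [1.9, -0.1, 0.7]
finger_gap: -0.0002
grip_force: 0.0
```

Run:
```python
from h import *
s=telemetry.state(); print(s["time"],s["ee_pos"],s["ft_force"])
f=look("wrist",["crank_axis","crank_knob","gate_center"])
np.save("d8.npy",f["depth"]); np.savez("f8.npz",**f)
I=f["frame"]; cv2.imwrite("pics/w8.png",cv2.resize(I[150:420,80:480],None,fx=2,fy=2,interpolation=cv2.INTER_CUBIC))
```

```text
11.35 [0.42234712 0.17098576 0.2840568 ] [ 1.91266607 -0.09383383  0.69294461]
```

View pics/w8.png

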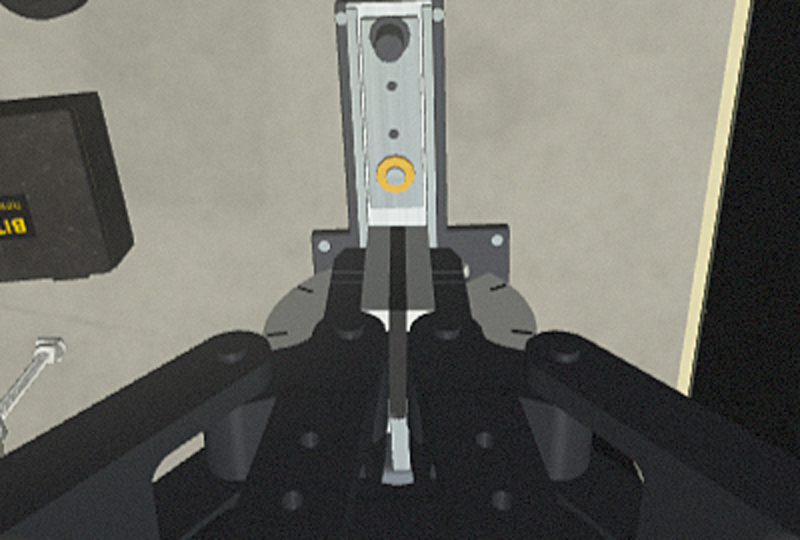

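The gripper hides the disc from here; raise and tilt the camera forward.

Call:
{"fn": "move_arm", "kwargs": {"targets": [{"dx":0,"dy":0,"dz":-30,"ax":0,"ay":-8,"az":0,"gripper":-1},{"dx":-8,"dy":0,"dz":-66,"ax":0,"ay":-16,"az":0,"gripper":-1},{"dx":-8,"dy":0,"dz":-66,"ax":0,"ay":-24,"az":0,"gripper":-1},{"dx":-8,"dy":0,"dz":-66,"ax":0,"ay":-24,"az":0,"gripper":-1},{"dx":-8,"dy":0,"dz":-66,"ax":0,"ay":-24,"az":0,"gripper":-1}]}}

```text
time: 12.05
ee_pos: [0.4307, 0.1723, 0.3488]
ee_rot: [-3.14, 0.418, -3.139]
ft_force: [-0.4, 0.1, 1.6]
finger_gap: 0.0001
grip_force: 0.0
```

Run:
```python
from h import *
s=telemetry.state(); print(s["time"],s["ee_pos"],s["ee_rot"],s["ft_force"])
f=look("wrist",["crank_axis","crank_knob","gate_center","track_stop"])
np.savez("f9.npz",**f)
I=f["frame"]; cv2.imwrite("pics/w9.png",cv2.resize(I[80:380,80:480],None,fx=2,fy=2,interpolation=cv2.INTER_CUBIC))
```

```text
12.05 [0.43073341 0.17232961 0.34884638] [-3.14047189  0.41782928 -3.13904412] [-0.39252335  0.093032    1.56769426]
wrist crank_knob 0.76 [363.8 260.3] z: [0.5558 0.254  0.23  ] d: [ 8.277e-01  3.423e-01 -8.000e-04]
wrist gate_center 0.63 [276.6 187.3] z: [0.5699 0.1695 0.097 ] d: [0.5586 0.1696 0.1116]
wrist track_stop 0.66 [278.9 169.7] z: [0.596  0.1726 0.02  ] d: [0.5646 0.1725 0.0654]
```

View pics/w9.png

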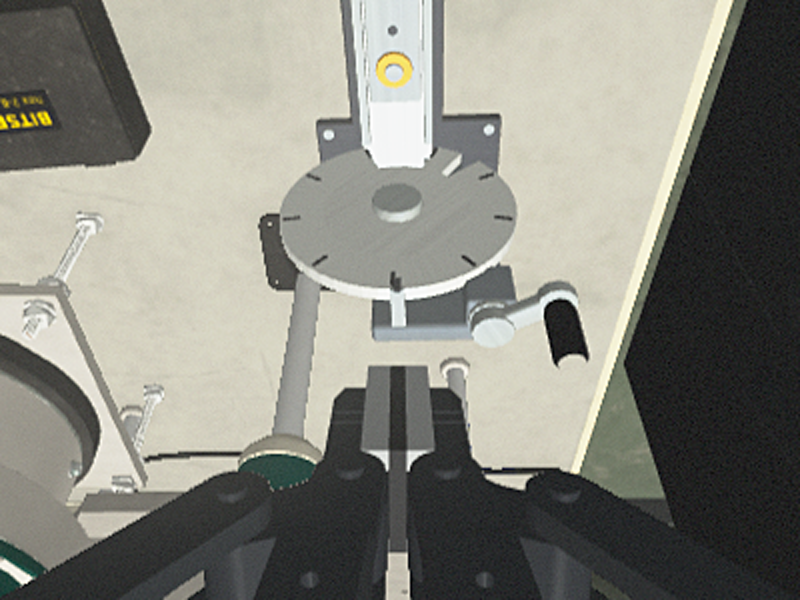

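The picture shows the wide notch at the track (400,160 crop), the top mark under the pointer at (396,280) and knob at (565,330). Measure the marks' angle.

Run:
```python
from h import *
f=dict(np.load("f9.npz")); P=cloud(f); B=f["frame"].astype(float).mean(-1)
m=np.all((P>[.55,.10,.09])&(P<[.58,.24,.165]),-1)
Q=P[m]; 
for _ in range(4):
    A=np.c_[Q[:,1:],np.ones(len(Q))]; c=np.linalg.lstsq(A,Q[:,0],rcond=None)[0]; r=Q[:,0]-A@c; Q=Q[abs(r)<max(.0015,1.5*abs(r).std()*.8)]
print("plane x=%.3f y+%.3f z+%.4f"%tuple(c),len(Q),"x at centre",c@[.17,.097,1])
# face pixels: project all rays to plane
v,u=np.mgrid[:420,:560]; fl=210/np.tan(np.radians(f["fovy"])/2)
D=np.stack([(u-f["cx"])/fl,(v-f["cy"])/fl,np.ones(u.shape)],-1)@R(f).T; e=f["eye"]
c=np.array([c[0],0,c[2]+c[1]*.097])  # upright
t=(c[2]+c[0]*e[1]-e[0])/(D[...,0]-c[0]*D[...,1]); X=e+D*t[...,None]
on=(abs(P[...,0]-(c[0]*P[...,1]+c[2]))<.003)&(np.hypot(X[...,1]-.17,X[...,2]-.097)<.085)
# circle fit on the sides' extremes: per row boundary
pts=[]
for row in range(420):
    cc=np.where(on[row])[0]
    if len(cc)>60: pts+= [X[row,cc[0],1:],X[row,cc[-1],1:]]
pts=np.array(pts); A=np.c_[2*pts,np.ones(len(pts))]
from scipy.optimize import least_squares
s=least_squares(lambda p:np.hypot(pts[:,0]-p[0],pts[:,1]-p[1])-p[2],[.17,.097,.075],loss="soft_l1",f_scale=.001); print("circle",s.x,len(pts))
for cy,cz in ((s.x[0],s.x[1]),(s.x[0],.097),(.1715,.097)):
    rr=np.hypot(X[...,1]-cy,X[...,2]-cz); an=np.degrees(np.arctan2(X[...,1]-cy,X[...,2]-cz))
    mk=on&(rr>.057)&(rr<.071)&(B<70)
    n,l=cv2.connectedComponents(mk.astype(np.uint8))
    print([ (round(an[l==i].mean(),1),round(rr[l==i].mean()*1e3,1),int((l==i).sum())) for i in range(1,n) if (l==i).sum()>3])
```

```text
plane x=-0.036 y+0.005 z+0.5703 3499 x at centre 0.5646139434215094
circle [0.17182704 0.09820801 0.07470832] 116
[(np.float64(120.4), np.float64(68.5), 5), (np.float64(39.3), np.float64(65.0), 10), (np.float64(-2.6), np.float64(64.6), 9)]
[(np.float64(119.5), np.float64(67.9), 5), (np.float64(38.6), np.float64(66.0), 10), (np.float64(-2.6), np.float64(65.8), 9)]
[(np.float64(119.4), np.float64(68.2), 5), (np.float64(38.8), np.float64(66.2), 10), (np.float64(-2.3), np.float64(65.8), 9)]
```

Run:
```python
from h import *
f=dict(np.load("f9.npz")); B=f["frame"].astype(float).mean(-1)
v,u=np.mgrid[:420,:560]; fl=210/np.tan(np.radians(f["fovy"])/2)
D=np.stack([(u-f["cx"])/fl,(v-f["cy"])/fl,np.ones(u.shape)],-1)@R(f).T; e=f["eye"]
c0,c2=-.036,.5708
t=(c2+c0*e[1]-e[0])/(D[...,0]-c0*D[...,1]); X=e+D*t[...,None]
for cy,cz in ((.1718,.0982),(.1718,.097)):
    rr=np.hypot(X[...,1]-cy,X[...,2]-cz); an=np.degrees(np.arctan2(X[...,1]-cy,X[...,2]-cz))
    for th in (80,100):
        n,l=cv2.connectedComponents(((rr>.059)&(rr<.070)&(B<th)).astype(np.uint8))
        print(th,[ (round(float(an[l==i].mean()),1),round(float(rr[l==i].mean()*1e3),1),int((l==i).sum())) for i in range(1,n) if (l==i).sum()>3])
    # pointer tip: bright column pixels
```

```text
80 [(120.5, 68.0, 4), (81.1, 63.5, 5), (-44.5, 65.2, 9), (39.4, 64.9, 11), (-1.3, 66.1, 19)]
100 [(137.7, 62.4, 5), (120.5, 66.8, 6), (-124.4, 66.9, 4), (-85.2, 65.7, 9), (80.8, 66.2, 12), (-44.3, 64.9, 12), (39.5, 64.8, 14), (-1.6, 65.6, 24)]
80 [(119.6, 67.4, 4), (80.0, 63.7, 5), (-43.9, 65.5, 8), (38.8, 65.3, 10), (-1.4, 66.1, 16)]
100 [(-162.3, 67.7, 4), (158.3, 66.8, 4), (137.0, 62.2, 4), (119.6, 66.2, 6), (-123.6, 66.3, 4), (-84.2, 65.8, 9), (79.7, 66.4, 12), (-43.6, 65.3, 11), (38.9, 65.4, 13), (-1.7, 65.7, 20)]
```

```bash
cat > marks.py <<'E'
from h import *
from scipy.optimize import least_squares
def marks(f,cy=.1718,cz=.099,c0=-.036,c2=.5708):
    B=f["frame"].astype(float).mean(-1)
    v,u=np.mgrid[:420,:560]; fl=210/np.tan(np.radians(f["fovy"])/2)
    D=np.stack([(u-f["cx"])/fl,(v-f["cy"])/fl,np.ones(u.shape)],-1)@R(f).T; e=f["eye"]
    t=(c2+c0*e[1]-e[0])/(D[...,0]-c0*D[...,1]); X=e+D*t[...,None]
    rr=np.hypot(X[...,1]-cy,X[...,2]-cz)
    face=np.median(B[(rr>.03)&(rr<.055)])
    n,l=cv2.connectedComponents(((rr>.059)&(rr<.071)&(B<face-35)).astype(np.uint8)); M=[]
    for i in range(1,n):
        k=l==i; w=face-B[k]
        if k.sum()>3: M.append((X[k][:,1:]*w[:,None]).sum(0)/w.sum())
    M=np.array(M)
    def res(p):
        a=np.degrees(np.arctan2(M[:,0]-p[0],M[:,1]-p[1])); d=(a-p[2]+20)%40-20
        return np.r_[d,(np.hypot(*(M-p[:2]).T)-.0655)*1e3]
    best=min((least_squares(res,[cy,cz,o],x_scale=[.001,.001,1],loss="soft_l1") for o in range(-18,20,6)),key=lambda s:s.cost)
    a=np.degrees(np.arctan2(M[:,0]-best.x[0],M[:,1]-best.x[1]))
    print("face",face,"fit",np.round(best.x,4),"angles",np.round(a,1),"res",np.round(best.fun,1))
E
python3 - <<'E'
from marks import *
f=dict(np.load("f9.npz")); marks(f)
I=f["frame"]; print("pointer rows: dark mark/bright plate cols")
g=I.mean(-1)
for r in range(208,244,2): print(r,np.round(g[r,268:292]).astype(int))
f2=dict(f); f2["frame"]=cv2.imread("pics/w2.png"); f2["eye"]=[0.40689664,0.18898679,0.47297551]; f2["rotation"]=[2.82882839,-1.05314810e-03,1.57410439]; marks(f2)
E
```

```text
face 152.0 fit [  0.1716   0.0958 -41.9047] angles [ 157.8  136.   118.4 -123.1  -82.9   78.5  -42.7   38.2   -1.1] res [-0.3 17.9  0.3 -1.2 -1.   0.4 -0.8  0.1  0.8  0.1 -2.2  0.5  0.1  0.5
  1.3  1.1  1.3  3.1]
pointer rows: dark mark/bright plate cols
208 [149 152 154 151 153 152 151 152 152 153 150 151 154 155 153 149 148 153
 156 152 152 153 149 152]
210 [151 151 157 152 155 151 151 150 152 152 149 154 153 152 149 152 154 150
 152 149 149 147 155 153]
212 [154 152 152 152 151 154 151 152 151 153 153 150 154 154 156 154 152 150
 154 152 151 152 150 152]
214 [153 155 153 150 152 153 150 155 156 155 154 152 151 154 153 154 152 152
 151 151 154 150 148 148]
216 [150 152 152 149 155 153 156 109  54 101 157 153 152 154 153 152 149 152
 152 147 153 155 154 147]
218 [155 155 147 150 155 153 160  89  54 105 141 133 134 155 152 153 154 150
 151 147 149 155 151 152]
220 [150 152 149 154 150 157 158  59  59  75  71  73 115 163 154 150 153 150
 152 153 149 154 149 152]
222 [150 150 146 148 149 153 157  98  60  74  78  74 116 151 151 144 146 147
 144 143 144 141 141 139]
224 [226 232 230 232 
[... 483 characters left out ...]
0 102 100]
234 [ 98 104 104 101 102 103  94 146 242 230 224 224 229 234 198  87  98 103
  99  97  99  99  99 100]
236 [103 102  99 100 103 101  92 122 242 228 224 227 227 232 209  86 101  97
  99  97  99 100  99 102]
238 [104 101 103 100 101 103  92 112 248 228 227 222 227 234 214  77  96 100
  96 102  99  96  98  98]
240 [104 102 103  97  95  99  93 107 245 229 227 223 225 232 255  77  92  93
  95  94 100  98  98  97]
242 [114 114 110 115 113 114 110 127 239 225 226 221 225 230 241 108 118 115
 120 118 121 121 124 123]
face 120.0 fit [ 0.1717  0.0951 -2.8447] angles [ 118.  -123.4  -84.2   77.9  -43.8   37.1   -1.7] res [ 0.8 -0.5 -1.4  0.8 -1.  -0.   1.2 -0.2  0.   0.7  1.   1.5  1.4  1.7]
```

The pointer (col 278.5) versus mark (col 276) and the mark fit both say the gate overshot by about 2° (it started ≈2.8° in). Bring the crank back ≈60°, pushing the knob from its other side.

Call:
{"fn": "move_arm", "kwargs": {"targets": [{"dx":0,"dy":0,"dz":0,"ax":0,"ay":8,"az":0,"gripper":-1},{"dx":0,"dy":0,"dz":0,"ax":0,"ay":16,"az":0,"gripper":-1},{"dx":0,"dy":0,"dz":0,"ax":0,"ay":24,"az":0,"gripper":-1},{"dx":0,"dy":0,"dz":0,"ax":0,"ay":24,"az":0,"gripper":-1}]}}

```text
time: 12.7
ee_pos: [0.4348, 0.1738, 0.3489]
ee_rot: [3.141, -0.002, 3.139]
ft_force: [-1.0, -1.1, 0.4]
finger_gap: -0.0001
grip_force: 0.0
```

Call:
{"fn": "move_arm", "kwargs": {"targets": [{"dx":-38,"dy":23,"dz":0,"ax":0,"ay":0,"az":0,"gripper":-1},{"dx":-76,"dy":46,"dz":0,"ax":0,"ay":0,"az":0,"gripper":-1},{"dx":-115,"dy":68,"dz":20,"ax":0,"ay":0,"az":0,"gripper":-1},{"dx":-153,"dy":90,"dz":50,"ax":0,"ay":0,"az":0,"gripper":-1},{"dx":-153,"dy":90,"dz":80,"ax":0,"ay":0,"az":0,"gripper":-1}]}}

```text
time: 13.2
ee_pos: [0.5876, 0.2646, 0.2658]
ee_rot: [-3.141, 0.001, -3.141]
ft_force: [-0.7, 0.2, -0.9]
finger_gap: -0.0
grip_force: 0.0
```

Call:
{"fn": "move_arm", "kwargs": {"targets": [{"dx":0,"dy":0,"dz":0,"ax":0,"ay":0,"az":0,"gripper":-1}]}}

```text
time: 13.3
ee_pos: [0.5825, 0.2618, 0.2622]
ee_rot: [-3.135, -0.011, 3.142]
ft_force: [-0.6, -1.0, -0.6]
finger_gap: -0.0002
grip_force: 0.0
```

Call:
{"fn": "move_arm", "kwargs": {"targets": [{"dx":0,"dy":0,"dz":30,"ax":0,"ay":0,"az":0,"gripper":-1},{"dx":0,"dy":0,"dz":60,"ax":0,"ay":0,"az":0,"gripper":-1},{"dx":0,"dy":0,"dz":60,"ax":0,"ay":0,"az":0,"gripper":-1}]}}

```text
time: 13.6
ee_pos: [0.5819, 0.2613, 0.2072]
ee_rot: [-3.138, -0.005, -3.141]
ft_force: [0.4, -1.2, -0.1]
finger_gap: -0.0003
grip_force: 0.0
```

Call:
{"fn": "move_arm", "kwargs": {"targets": [{"dx":12,"dy":-0.5,"dz":0,"ax":0,"ay":0,"az":0,"gripper":-1},{"dx":24.5,"dy":-5,"dz":0,"ax":0,"ay":0,"az":0,"gripper":-1},{"dx":34.5,"dy":-13.5,"dz":0,"ax":0,"ay":0,"az":0,"gripper":-1},{"dx":41.5,"dy":-26,"dz":0,"ax":0,"ay":0,"az":0,"gripper":-1},{"dx":41.5,"dy":-26,"dz":0,"ax":0,"ay":0,"az":0,"gripper":-1}]}}

```text
time: 14.1
ee_pos: [0.5419, 0.2359, 0.2126]
ee_rot: [3.139, 0.004, -3.141]
ft_force: [-0.3, 0.1, -0.3]
finger_gap: -0.0001
grip_force: 0.0
```

Call:
{"fn": "move_arm", "kwargs": {"targets": [{"dx":-6,"dy":12,"dz":0,"ax":0,"ay":0,"az":0,"gripper":-1},{"dx":-6,"dy":12,"dz":-40,"ax":0,"ay":0,"az":0,"gripper":-1},{"dx":20,"dy":-10,"dz":-80,"ax":0,"ay":-8,"az":0,"gripper":-1},{"dx":65,"dy":-35,"dz":-110,"ax":0,"ay":-16,"az":0,"gripper":-1},{"dx":111,"dy":-64,"dz":-146,"ax":0,"ay":-24,"az":0,"gripper":-1}]}}

```text
time: 14.6
ee_pos: [0.4512, 0.1855, 0.3423]
ee_rot: [3.14, 0.425, -3.141]
ft_force: [-0.7, 0.0, 2.9]
finger_gap: -0.0003
grip_force: 0.0
```

Call:
{"fn": "move_arm", "kwargs": {"targets": [{"dx":0,"dy":0,"dz":0,"ax":0,"ay":0,"az":0,"gripper":-1},{"dx":0,"dy":0,"dz":0,"ax":0,"ay":0,"az":0,"gripper":-1},{"dx":0,"dy":0,"dz":0,"ax":0,"ay":0,"az":0,"gripper":-1}]}}

```text
time: 14.9
ee_pos: [0.4516, 0.1857, 0.3417]
ee_rot: [3.14, 0.42, -3.141]
ft_force: [0.6, 0.4, -0.5]
finger_gap: 0.0
grip_force: 0.0
```

Run:
```python
from marks import *
s=telemetry.state(); print(s["time"],s["ee_pos"],s["ee_rot"])
f=look("wrist",["crank_axis","crank_knob","carrier_post","carrier","track_stop"]); np.savez("f10.npz",**f); marks(f)
g=f["frame"].mean(-1)
for r in range(206,244,2): print(r,np.round(g[r,266:292]).astype(int))
```

```text
14.9 [0.45156374 0.18573373 0.34169006] [ 3.13972147  0.42005954 -3.14083557]
wrist crank_knob 0.92 [308.4 239.8] z: [0.5413 0.2117 0.23  ] d: [0.5825 0.2168 0.1908]
wrist carrier_post 0.58 [260.4  35.1] z: [0.418 0.168 0.07 ] d: [0.4182 0.1679 0.0691]
wrist carrier 0.68 [262.2  70.9] z: [0.4703 0.1665 0.02  ] d: [0.4666 0.167  0.0304]
wrist carrier 0.19 [258.6  34.7] z: [0.4306 0.1637 0.02  ] d: [0.4179 0.1662 0.0689]
wrist track_stop 0.56 [270.1 160.3] z: [0.5964 0.1741 0.02  ] d: [0.5648 0.1753 0.0683]
face 151.66666666666666 fit [ 0.1709  0.096  40.2924] angles [ 160.2 -160.1  137.9  121.3 -120.7   81.6  -80.4   35.3  -39.6    0.4] res [-0.1 -0.4 17.6  1.  -1.   1.3 -0.7 -5.   0.2  0.1  0.   0.2 -2.1  0.8
 -0.2  1.9  0.1  0.8  0.8  3.1]
206 [ 49 101 157 150 150 155 152 151 153 149 154 149 154 153 153 147 153 153
 152 152 157 154 148 148 147 153]
208 [ 65 109 156 152 153 154 152 149 153 150 150 152 151 151 152 152 150 151
 149 147 150 150 150 148 147 148]
210 [ 73 120 157 154 150 151 150 150 153 153 150 153 153 148 147 148 147 144
 147 147 142 137 141 183 185 227]
212 [ 77 109 149
[... 1059 characters left out ...]

  98  99  99 100 102  99  94 101]
232 [225 227 230 236 124  94 102 106 104 104 101 102 106 106  98 109 104 102
 103 104 109 101 107 104 109 106]
234 [202 204 207 209 146 134 135 133 133 136 136 134 137 140 141 141 142 143
 141 145 143 148 143 145 144 144]
236 [175 171 173 174 176 174 172 173 176 178 180 174 178 175 174 179 178 179
 176 180 179 181 179 180 183 177]
238 [179 178 178 177 175 175 176 175 176 176 175 176 175 175 176 175 173 172
 172 175 175 178 179 175 175 175]
240 [172 170 176 173 171 173 175 172 176 179 177 175 171 174 173 172 173 169
 168 170 175 171 172 174 173 172]
242 [189 192 192 193 189 190 187 189 191 194 190 192 193 194 192 193 192 194
 194 206 200 195 193 203 197 194]
```

Run:
```python
from h import *
f=dict(np.load("f10.npz")); cv2.imwrite("pics/w10.png",cv2.resize(f["frame"][90:250,160:360],None,fx=4,fy=3.75,interpolation=cv2.INTER_CUBIC)); 
g=f["frame"].mean(-1)
for r in range(200,224,2): print(r,np.round(g[r,252:274]).astype(int))
```

```text
200 [152 152 153 151 152 152 149 152 153 152 150 151 152 151 149 154 151 149
 150 154 151 151]
202 [155 153 152 150 148 153 154 153 152 149 155 148 152 154 153 153 152 151
 154 157 152 151]
204 [152 154 151 150 152 145 151 151 151 150 153 151 151 155 155 154 156 150
 150 153 155 151]
206 [151 149 153 153 155 156 152 151 150 151 154 147 156  85  49 101 157 150
 150 155 152 151]
208 [149 151 153 151 150 153 153 151 150 153 156 146 130  85  65 109 156 152
 153 154 152 149]
210 [150 151 150 152 151 154 149 153 148 155 155 103  72  78  73 120 157 154
 150 151 150 150]
212 [144 149 146 146 149 148 148 151 149 158 147 104  70  74  77 109 149 153
 145 144 144 141]
214 [231 231 232 232 220 223 221 237 235 153 141 109  73  75  79 148 177 196
 246 238 249 246]
216 [243 243 243 244 243 243 243 249 252 178 235 237 226 226 192 226 231 220
 250 246 247 246]
218 [247 247 248 249 248 247 246 249 251 221 233 224 225 226 226 226 225 227
 254 251 252 252]
220 [191 170  98 112 157 152 154 207 209 210 242 228 225 227 225 227 229 142
 157 112 118 114]
222 [207 136  81 102 102 101 103  96  94 107 233 231 227 226 224 228 234 204
  81  90  99  97]
```

View pics/w10.png

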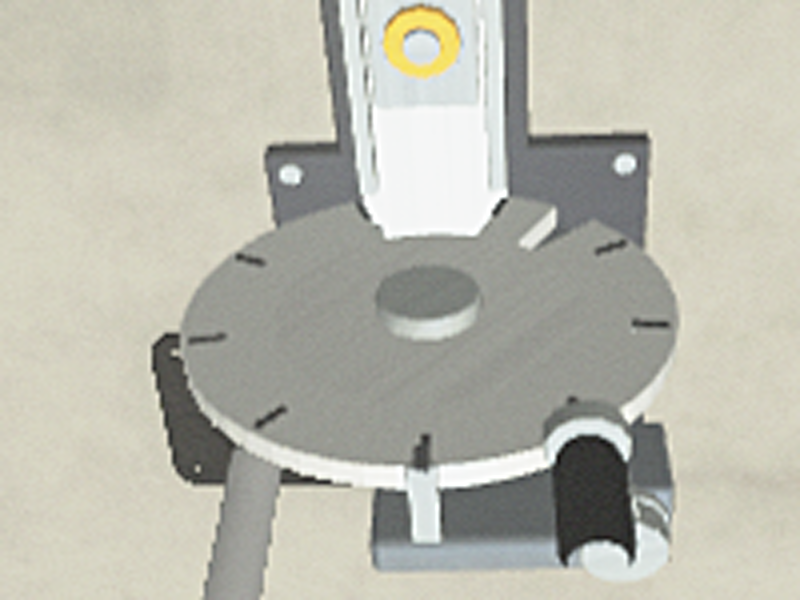

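The picture shows the notch symmetric over the track and the mark at the pointer (422,445); fit says within ~0.3°. Now to the carrier's post: approach behind it with a 12° tilt, so the gripper stays back from the knob.

Call:
{"fn": "move_arm", "kwargs": {"targets": [{"dx":25,"dy":-5,"dz":20,"ax":0,"ay":4,"az":0,"gripper":-1},{"dx":50,"dy":-10,"dz":40,"ax":0,"ay":8,"az":0,"gripper":-1},{"dx":85,"dy":-15,"dz":70,"ax":0,"ay":12,"az":0,"gripper":-1},{"dx":117,"dy":-19,"dz":101,"ax":0,"ay":12,"az":0,"gripper":-1},{"dx":117,"dy":-19,"dz":101,"ax":0,"ay":12,"az":0,"gripper":-1}]}}

```text
time: 15.7
ee_pos: [0.3798, 0.1594, 0.1931]
ee_rot: [-3.128, 0.196, -3.14]
ft_force: [-0.5, -1.1, -0.4]
finger_gap: -0.0003
grip_force: 0.0
```

Run:
```python
from marks import *
s=telemetry.state(); print(s["time"],s["ee_pos"],s["ee_rot"])
for c in("scene","side","wrist"): look(c,["carrier_post"])
```

```text
15.7 [0.37984959 0.15936881 0.19309084] [-3.12775311  0.19594862 -3.14022776]
scene carrier_post 0.58 [246.6 276. ] z: [ 0.3509 -0.1083  0.07  ] d: [ 0.3712 -0.0601  0.0181]
scene carrier_post 0.51 [229.8 217.7] z: [0.4172 0.1572 0.07  ] d: [0.419  0.1619 0.0661]
side carrier_post 0.62 [215.6 216.6] z: [0.4181 0.1665 0.07  ] d: [0.417  0.1634 0.0715]
wrist carrier_post 0.86 [278.3 203.2] z: [0.4181 0.1669 0.07  ] d: [0.4186 0.167  0.0692]
```

Call:
{"fn": "move_arm", "kwargs": {"targets": [{"dx":0,"dy":0,"dz":0,"ax":0,"ay":0,"az":0,"gripper":-1},{"dx":6,"dy":0,"dz":40,"ax":0,"ay":0,"az":0,"gripper":-1},{"dx":13,"dy":0,"dz":80,"ax":0,"ay":0,"az":0,"gripper":-1},{"dx":18,"dy":0,"dz":115,"ax":0,"ay":0,"az":0,"gripper":-1},{"dx":18,"dy":0,"dz":115,"ax":0,"ay":0,"az":0,"gripper":-1}]}}

```text
time: 16.5
ee_pos: [0.3894, 0.1623, 0.0811]
ee_rot: [-3.134, 0.203, -3.139]
ft_force: [-0.8, -1.4, 0.3]
finger_gap: -0.0001
grip_force: 0.0
```

Run:
```python
from marks import *
s=telemetry.state(); print(s["time"],s["ee_pos"],s["ee_rot"],s["ft_force"])
```

```text
16.5 [0.38941149 0.16231736 0.08107524] [-3.13351605  0.20307926 -3.13947074] [-0.77262265 -1.41475704  0.3030372 ]
```

Call:
{"fn": "move_arm", "kwargs": {"targets": [{"dx":12,"dy":4.5,"dz":17,"ax":0,"ay":0,"az":0,"gripper":-1},{"dx":12,"dy":4.5,"dz":34,"ax":0,"ay":0,"az":0,"gripper":-1},{"dx":12,"dy":4.5,"dz":34,"ax":0,"ay":0,"az":0,"gripper":-1},{"dx":12,"dy":4.5,"dz":34,"ax":0,"ay":0,"az":0,"gripper":-1}]}}

```text
time: 16.9
ee_pos: [0.389, 0.17, 0.0531]
ee_rot: [3.139, 0.208, 3.139]
ft_force: [-0.5, -0.2, 0.5]
finger_gap: -0.0004
grip_force: 0.0
```

Call:
{"fn": "move_arm", "kwargs": {"targets": [{"dx":-13,"dy":0,"dz":5,"ax":0,"ay":0,"az":0,"gripper":-1},{"dx":-26,"dy":0,"dz":8,"ax":0,"ay":0,"az":0,"gripper":-1},{"dx":-39,"dy":0,"dz":11,"ax":0,"ay":0,"az":0,"gripper":-1},{"dx":-51,"dy":0.5,"dz":14,"ax":0,"ay":0,"az":0,"gripper":-1},{"dx":-63,"dy":1,"dz":17,"ax":0,"ay":0,"az":0,"gripper":-1}]}}

```text
time: 17.4
ee_pos: [0.4532, 0.1711, 0.0494]
ee_rot: [3.14, 0.207, 3.14]
ft_force: [-4.2, -1.1, 4.2]
finger_gap: 0.0002
grip_force: 2.5
```

Run:
```python
from marks import *
s=telemetry.state(); print(s["time"],s["ee_pos"],s["ee_rot"],s["ft_force"])
for c in("wrist","side"): look(c,["carrier_post","carrier"])
```

```text
17.4 [0.45315298 0.17105265 0.04941288] [3.13989675 0.20686786 3.14046002] [-4.22249552 -1.11683715  4.19744838]
side carrier_post 0.77 [232.8 211.2] z: [0.4788 0.1772 0.07  ] d: [ 0.5405  0.3316 -0.0021]
side carrier_post 0.61 [332.  292.9] z: [ 0.4889 -0.3389  0.07  ] d: [ 0.5402 -0.2684  0.0113]
side carrier 0.75 [246.8 225. ] z: [0.5166 0.1615 0.02  ] d: [0.5099 0.1463 0.0279]
```

Call:
{"fn": "move_arm", "kwargs": {"targets": [{"dx":-5,"dy":0,"dz":1,"ax":0,"ay":0,"az":0,"gripper":-1},{"dx":-9,"dy":0,"dz":2,"ax":0,"ay":0,"az":0,"gripper":-1},{"dx":-13,"dy":0,"dz":3,"ax":0,"ay":0,"az":0,"gripper":-1},{"dx":-17,"dy":0.5,"dz":4,"ax":0,"ay":0,"az":0,"gripper":-1},{"dx":-17,"dy":0.5,"dz":4,"ax":0,"ay":0,"az":0,"gripper":-1}]}}

```text
time: 18.2
ee_pos: [0.4703, 0.171, 0.0469]
ee_rot: [-3.141, 0.205, -3.141]
ft_force: [-1.6, -0.5, 1.3]
finger_gap: 0.0003
grip_force: 0.7
```

Call:
{"fn": "move_arm", "kwargs": {"targets": [{"dx":-3,"dy":0,"dz":0.6,"ax":0,"ay":0,"az":0,"gripper":-1},{"dx":-5,"dy":0,"dz":1,"ax":0,"ay":0,"az":0,"gripper":-1},{"dx":-5,"dy":0,"dz":1,"ax":0,"ay":0,"az":0,"gripper":-1}]}}

```text
time: 18.5
ee_pos: [0.4752, 0.1711, 0.0469]
ee_rot: [-3.141, 0.205, -3.14]
ft_force: [-1.7, -1.2, 1.1]
finger_gap: -0.0001
grip_force: 1.2
```

Not yet at the stop; continue in small steps until the force rises.

Call:
{"fn": "move_arm", "kwargs": {"targets": [{"dx":-2,"dy":0,"dz":0.4,"ax":0,"ay":0,"az":0,"gripper":-1},{"dx":-4,"dy":0,"dz":0.8,"ax":0,"ay":0,"az":0,"gripper":-1},{"dx":-4,"dy":0,"dz":0.8,"ax":0,"ay":0,"az":0,"gripper":-1}]}}

```text
time: 18.8
ee_pos: [0.4762, 0.17, 0.0466]
ee_rot: [-3.139, 0.202, -3.139]
ft_force: [-22.3, 5.7, 12.6]
finger_gap: -0.0001
grip_force: 11.0
```

Call:
{"fn": "move_arm", "kwargs": {"targets": [{"dx":-2,"dy":0,"dz":0.4,"ax":0,"ay":0,"az":0,"gripper":-1},{"dx":-3,"dy":0,"dz":0.6,"ax":0,"ay":0,"az":0,"gripper":-1},{"dx":-3,"dy":0,"dz":0.6,"ax":0,"ay":0,"az":0,"gripper":-1}]}}

```text
time: 19.1
ee_pos: [0.4767, 0.1694, 0.0466]
ee_rot: [-3.137, 0.2, -3.137]
ft_force: [-38.9, 10.3, 25.2]
finger_gap: 0.0002
grip_force: 19.7
```

Firm stop reached at the expected place. Back off and check.

Call:
{"fn": "move_arm", "kwargs": {"targets": [{"dx":15,"dy":0,"dz":-2,"ax":0,"ay":0,"az":0,"gripper":-1},{"dx":35,"dy":0,"dz":-5,"ax":0,"ay":0,"az":0,"gripper":-1},{"dx":30,"dy":0,"dz":-50,"ax":0,"ay":0,"az":0,"gripper":-1},{"dx":20,"dy":4,"dz":-95,"ax":0,"ay":0,"az":0,"gripper":-1},{"dx":10,"dy":8,"dz":-140,"ax":0,"ay":0,"az":0,"gripper":-1}]}}

```text
time: 19.6
ee_pos: [0.4441, 0.1803, 0.1844]
ee_rot: [3.139, 0.206, -3.139]
ft_force: [0.8, 1.3, -1.3]
finger_gap: 0.0005
grip_force: 0.0
```

Call:
{"fn": "move_arm", "kwargs": {"targets": [{"dx":-10,"dy":2,"dz":-45,"ax":0,"ay":-4,"az":0,"gripper":-1},{"dx":-20,"dy":4,"dz":-90,"ax":0,"ay":-8,"az":0,"gripper":-1},{"dx":-32,"dy":8,"dz":-140,"ax":0,"ay":-12,"az":0,"gripper":-1},{"dx":-32,"dy":8,"dz":-140,"ax":0,"ay":-12,"az":0,"gripper":-1},{"dx":-32,"dy":8,"dz":-140,"ax":0,"ay":-12,"az":0,"gripper":-1}]}}

```text
time: 20.1
ee_pos: [0.4469, 0.1878, 0.3273]
ee_rot: [3.137, 0.417, -3.141]
ft_force: [-0.3, 0.6, -0.5]
finger_gap: 0.0001
grip_force: 0.0
```

Run:
```python
from marks import *
s=telemetry.state(); print(s["time"],s["ee_pos"],s["ee_rot"],s["ft_force"])
f=look("wrist",["crank_knob","carrier_post","carrier"]); marks(f); P=cloud(f).reshape(-1,3)
Q=P[np.all((P>[.46,.14,.062])&(P<[.53,.2,.078]),1)]; print("post",len(Q),np.median(Q,0),np.percentile(Q,3,0),np.percentile(Q,97,0))
cv2.imwrite("pics/w11.png",cv2.resize(f["frame"][60:260,140:380],None,fx=3.3,fy=3,interpolation=cv2.INTER_CUBIC))
```

```text
20.1 [0.44687684 0.18779115 0.32728328] [ 3.13726511  0.4165975  -3.14075914] [-0.3342537   0.56183674 -0.50896012]
wrist crank_knob 0.81 [307. 253.] z: [0.5371 0.212  0.23  ] d: [0.5813 0.2172 0.1908]
wrist carrier_post 0.86 [259.2 117.7] z: [0.4928 0.1672 0.07  ] d: [0.4935 0.1671 0.0685]
wrist carrier_post 0.63 [261.7 186. ] z: [0.5877 0.1671 0.07  ] d: [0.557  0.1693 0.1103]
wrist carrier 0.76 [264.9 135.1] z: [0.542  0.1711 0.02  ] d: [0.5361 0.1715 0.0307]
face 149.33333333333334 fit [  0.1708   0.0964 -39.672 ] angles [ 160.2  138.1  121.3 -121.    81.9  -80.7   36.   -39.8    0.5] res [-0.2 17.8  1.  -1.3  1.6 -1.  -4.4 -0.1  0.2 -0.1 -1.6  1.1 -0.3  1.9
  0.3  1.3  0.4  3.5]
post 174 [0.49166889 0.16894127 0.06882132] [0.48583948 0.16230352 0.06304457] [0.49948439 0.17577046 0.07035404]
```

View pics/w11.png

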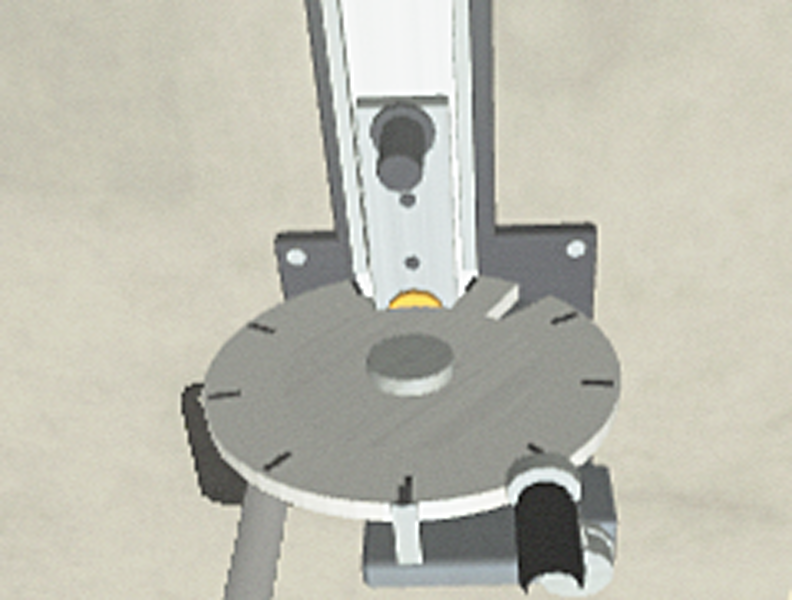

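The carrier has passed through the notch: its boss is at the disc (413,300) and its post is at x = 0.493 m, against 0.494 expected at home. The top mark stands under the pointer at (407,490), and the robot is clear of everything.

```bash
python3 -c "
from workcell import arm; print(arm.hand_in())"
```

```text
the job is handed in; nothing more can be done
None
```

I handed the job in after about 20 s: the gate measures within about 0.5° of its division (after a ~2° overshoot that I cranked back about 70°) and the carrier is home against the end stop; nothing else was touched, though I took no final picture of the loose items.

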